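# Stack the washed lithographic stones on the sloping rack

## Robot

A 6-joint arm with a two-finger parallel gripper is mounted at the origin on the work surface. World frame = base frame: x ahead of the robot, y to its left, z up, the work surface at z = 0. Lengths are in m, angles in rad, forces in N, time in s.
With the tool pointing down it reaches from about 0.425 to 0.95 m from the base axis. Payload 3.5 kg.
Tool frame: the origin (TCP) lies between the finger pads; the fingertips stand 19 mm ahead of it and the grasp point (between the pads) is the TCP; y points along the fingers, z is the direction in which the jaws open and shut, and the axes are right-handed (so a half turn about y gives the same grasp; the last joint's range is limited). The gripper opens to 85 mm and grips with 20 to 120 N. Pads are 22 mm wide; open, the fingers measure 114 mm over their backs; the gripper's body (76 mm by 85 mm) begins 54 mm behind the grasp point. The pads swing forward as they close: fully open they stand 13 mm farther back than shut.
Start: joints at [-1.315, 0.286, 1.577, -0, 1.279, -0.15], TCP at [0.266, -0.62, 0.25] pointing down, gripper open.
Joint ranges: [-2.77, 2.77], [-0.9, 2.22], [0.21, 2.48], [-1.53, 4.67], [0.24, 2.81], [-2.84, 2.84]. Speed limits (rad/s): [2.79, 2.79, 3.14, 3.14, 3.14, 3.14].

## Interface

Orientations are given as a unit quaternion [x, y, z, w].
In Python, from plant import get_state, read_camera, camera_model, sign_off gives the robot as it stands.
- The arm moves only by the tool carry_out, never from a script. Its argument "moves" is a list of rows, each a list of 7 numbers: the turn, a rotation vector about the tool's x, y, z in rad, then the shift along the tool's x, y, z in m, then the closure, from -1 (fully open) to 1 (shut). In form: [[wx, wy, wz, dx, dy, dz, jaw], ...]. A call has 1 to 10 rows; each row shifts and turns the commanded pose from where the row before left it, along the tool's axes as they then stand; what a row does not reach is not made up. A row lasts 1/8 s, in which the tool goes at most 62.5 mm and 10.7 degrees, less where a joint would pass 70% of its speed; a pose out of reach is approached as far as the arm can. A call is refused whole if a number of a shift passes 0.0625 or a number of a turn 0.188, either way. A call with a gripper value outside its range is refused whole. The fingers move at their own pace and stop on an object; "squeeze" is the grip in N (left out, the last holds). Time passes only in rows, so rows that do not move let the fingers close. It gives the time, the measured TCP pose, the force and the opening at its end, in the units of the state.
- get_state(): the state, without advancing time (a new reading comes with each control period).
- read_camera(name): name is "side" or "top"; returns the picture (480x640x3 uint8, blue, green, red); there is no depth.
- camera_model(name): a dict with "camera_matrix" (3x3 intrinsics, pixels), "pose" (4x4, takes a point from camera to world coordinates). Camera axes: x right, y down, z forward; pixel columns grow to the right and rows downward; lengths in m; the calibration is good to about 2 mm. A picture is of the moment at which its call begins. camera_model takes no time and is no camera call.
- sign_off(): hands the job in, once; it reports no verdict.
The state is a dict: "time": time; "qpos": joint angles; "dq": joint speeds; "joint_efforts": joint torques, N m; "eef_pos": TCP position; "tcp_rot": TCP orientation; "contact_force": force on the tool from outside, world axes, zero at the start; "wrist_torque": the same for the moment, N m; "opening": opening from 0.0 (shut) to 1.0 (fully open).
Only numpy, scipy, OpenCV 4.12 (cv2) and the standard library are available. Lean on these libraries where they do the work, as an engineer would, in place of code of your own. Each camera call takes 0.05 s, during which the arm holds its last target. There are 200 camera calls.

## Task

Stack the three washed printing stones from the drain grate flat on one another on the sloping rack, largest at the bottom and smallest on top, lengthwise up the slope, centred on the red line, each with its lower end resting squarely against the backstop. Lower each one gently until it rests before letting go, never dropping it, and leave the jar, the grinding disc and the spray stand alone.

Things in the scene. Friction and masses are not known exactly. Their poses are not given: they have to be found in the camera images.
- large_stone: Largest: yellow-buff lithographic stone slab, 140 x 62 x 36 mm (length x width x thickness), about 0.8 kg, starting flat on the grate. Origin: centre of its underside; x along its length, y across its width, z up through its thickness.
- medium_stone: Middle: light grey lithographic stone slab, 120 x 58 x 36 mm (length x width x thickness), about 0.65 kg, starting flat on the grate. Origin: centre of its underside; x along its length, y across its width, z up through its thickness.
- small_stone: Smallest: dark blue-grey lithographic stone slab, 100 x 54 x 36 mm (length x width x thickness), about 0.5 kg, starting flat on the grate. Origin: centre of its underside; x along its length, y across its width, z up through its thickness.
- ramp: Sloping board of the rack, 28 degrees, 200 mm up the slope, 150 mm wide, open sides; its low end is nearest the robot. Origin: on its top surface, on the red centre line, where it meets the backstop's face, 50 mm above the bench. x up the slope, y across, z square out of the board.
- stop_top (a point): Top edge of the rack's plywood backstop, mid-width, on its face: 105 mm from the ramp's origin along the ramp's z. The backstop is square to the board, 16 mm thick, 150 mm wide.
- rack: Fixed wooden stacking rack, to the left or right of the robot, that carries the sloping board and backstop. A 4 mm red line runs up the middle of both. Origin: on the bench; x, level, is the way the board rises (roughly away from the robot).
- grate: Fixed drain grate of four timber battens running along its y, 36 mm wide and 24 mm apart, 240 mm in x by 360 mm in y, top 45 mm above the bench. Origin: on the bench under its centre. The stones start on it side by side, long sides facing, in any order.
- jar: Bystander: amber glass jar with brass lid, diameter 66 mm, 110 mm tall, standing beside the rack. Origin: centre of its underside.
- levigator: Bystander: dark iron grinding disc, diameter 104 mm, 28 mm thick, with an upright wooden handle to 88 mm, standing on the rack's other side. Origin: centre of its underside.
- spray: Fixed wash-down spray stand in the far middle of the bench: round foot 90 mm across, a 14 mm post, and a black spray head 44 mm across reaching 70 mm from the post along the stand's -x, towards the robot; 235 mm tall. Origin: centre of its foot's underside.
Mind the look-alikes: they are no part of the job. What is shaped like the small_stone but green or orange is not meant.

How it is judged:
On the way, in this order (a step that is already met when the one before it is completed fails the run):
1. the large stone lies on the sloping board against the backstop, released (x of large_stone in the frame of ramp between 0.066 and 0.076 m and y of large_stone in the frame of ramp between -0.012 and 0.012 m and z of large_stone in the frame of ramp between -0.005 and 0.005 m and angle between the x axis of large_stone and the x axis of ramp, either way round below 0.1 rad and angle between the z axis of large_stone and the z axis of ramp, either way round below 0.06 rad and linear speed of large_stone below 0.02 m/s and contact force between the fingers and large_stone below 0.1 N), for 0.2 s.
2. the medium stone lies on the large one against the backstop, released (all of step 1 and x of medium_stone in the frame of ramp between 0.056 and 0.066 m and y of medium_stone in the frame of ramp between -0.012 and 0.012 m and z of medium_stone in the frame of ramp between 0.031 and 0.041 m and angle between the x axis of medium_stone and the x axis of ramp, either way round below 0.1 rad and angle between the z axis of medium_stone and the z axis of ramp, either way round below 0.06 rad and linear speed of medium_stone below 0.02 m/s and contact force between the fingers and medium_stone below 0.1 N), for 0.2 s.
3. the small stone lies on top against the backstop, released (all of step 2 and x of small_stone in the frame of ramp between 0.046 and 0.056 m and y of small_stone in the frame of ramp between -0.012 and 0.012 m and z of small_stone in the frame of ramp between 0.067 and 0.077 m and angle between the x axis of small_stone and the x axis of ramp, either way round below 0.1 rad and angle between the z axis of small_stone and the z axis of ramp, either way round below 0.06 rad and linear speed of small_stone below 0.02 m/s and contact force between the fingers and small_stone below 0.1 N), for 0.2 s.
At the end, for the whole second after the job is handed in: All three stones lie flat (within 0.06 rad) on the sloping board and on one another, large, medium, small from the bottom, each released and at rest, its lower end within 6 mm of the backstop, its middle within 12 mm of the red line and its length within 0.1 rad of the slope (all of step 3); the robot touches nothing.
It fails at once if the jar is shoved more than 15 mm or tipped (distance of jar from where it was at the start of the episode above 0.015 m or angle between jar's own z axis and vertical above 0.25 rad).
It fails at once if the levigator is shoved more than 15 mm or tipped (distance of levigator from where it was at the start of the episode above 0.015 m or angle between levigator's own z axis and vertical above 0.25 rad).
It fails at once if the spray stand is struck (contact force between anything else and spray above 4 N).
It fails at once if a stone is dropped: it falls faster than 0.35 m/s while not held ((linear speed of large_stone above 0.35 m/s and contact force between the fingers and large_stone below 0.1 N) or (linear speed of medium_stone above 0.35 m/s and contact force between the fingers and medium_stone below 0.1 N) or (linear speed of small_stone above 0.35 m/s and contact force between the fingers and small_stone below 0.1 N)).
It fails at once if a stone is slammed onto the rack or another stone (over 150 N) (contact force between any of large_stone, medium_stone, small_stone and ramp above 150 N or contact force between large_stone and medium_stone above 150 N or contact force between any of medium_stone, large_stone and small_stone above 150 N).
It also fails if it takes over 72 s, if anything falls off the work surface, if the arm or the gripper's body presses on something with over 40 N, if the wrist force passes 120 N, or if a joint passes its speed limit or range.

## Working session

There is one attempt and no reset: what is moved stays moved. The work goes in short steps, Python scripts to look and compute and a tool call to move; the robot and the scene stay as the last step left them, time stands still between calls to the robot, and variables do not carry over. Pictures are saved under pics/ and viewed, about 8 in all and at most 12, crops included, and the job is handed in when it is done.

Besides the shell and the picture viewer there is one more tool, called after "Request:" as name(argument=value, ...), one argument or row to a line, values as JSON. carry_out: Moves the arm, as the interface text tells. Its arguments: {"type":"object","properties":{"moves":{"type":"array","items":{"type":"array","items":{"type":"number"}}},"squeeze":{"type":"number"}},"required":["moves"]}

```bash
ls; mkdir -p pics
python3 - <<'E'
from plant import *
import cv2,numpy as np
s=get_state();print({k:np.round(v,3).tolist() for k,v in s.items()})
for n in("side","top"):
    cv2.imwrite(f"pics/{n}0.png",read_camera(n));m=camera_model(n);print(n,np.round(m["camera_matrix"],1).tolist(),np.round(m["pose"],3).tolist())
E
```

```text
pics
{'time': 0.0, 'qpos': [-1.315, 0.287, 1.578, -0.0, 1.279, -0.15], 'dq': [0.001, -0.001, 0.001, -0.002, 0.0, -0.003], 'joint_efforts': [0.001, -40.598, -29.263, -0.0, 0.006, 0.0], 'eef_pos': [0.266, -0.62, 0.249], 'tcp_rot': [-0.143, 0.693, -0.692, 0.142], 'contact_force': [0.215, -0.199, -0.597], 'wrist_torque': [-0.021, -0.0, -0.013], 'opening': 1.001}
side [[447.4, 0.0, 326.5], [0.0, 447.4, 238.0], [0.0, 0.0, 1.0]] [[-0.998, -0.005, 0.057, 0.513], [-0.052, 0.503, -0.863, 0.826], [-0.024, -0.865, -0.502, 0.616], [0.0, 0.0, 0.0, 1.0]]
top [[607.8, 0.0, 315.1], [0.0, 607.8, 255.8], [0.0, 0.0, 1.0]] [[-0.013, -0.986, 0.169, 0.316], [-1.0, 0.016, 0.013, -0.067], [-0.016, -0.168, -0.986, 1.534], [0.0, 0.0, 0.0, 1.0]]
```

View pics/side0.png

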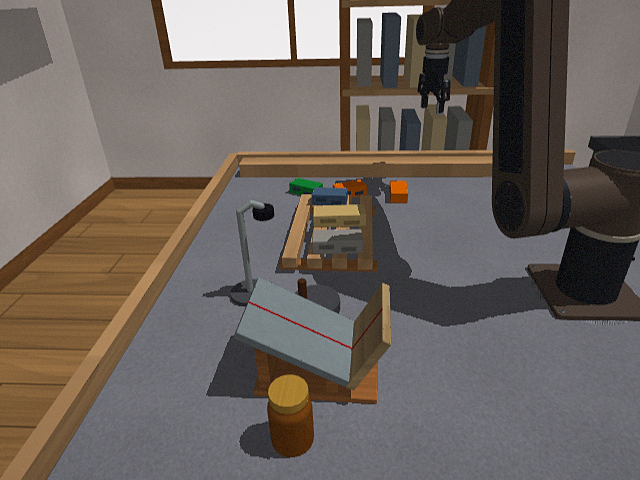

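View pics/top0.png

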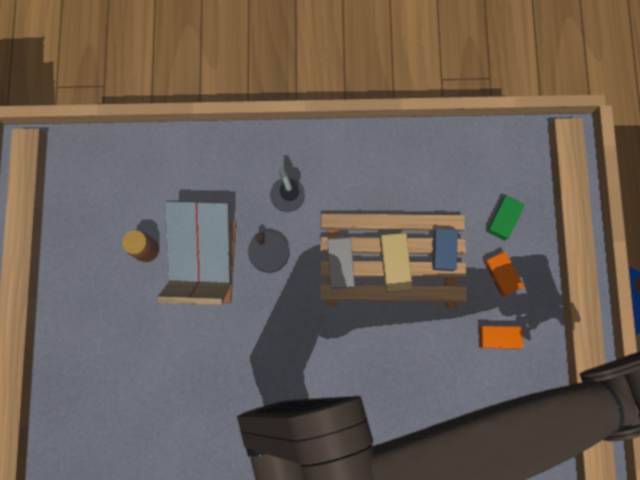

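The side view shows the rack board (red line from about (258,302) to (352,348)) with the jar in front of it and the disc behind. In the top view the grey stone is at about (342,262), yellow at (397,262) and blue at (445,249). The rack is at about (198,250), with the spray at (288,190). The green and orange pieces are decoys.

```bash
cat > h.py <<'E'
from plant import *
import cv2,numpy as np
from scipy.spatial.transform import Rotation as R
def ray(n,p):
    m=camera_model(n);K=np.array(m["camera_matrix"]);T=np.array(m["pose"])
    d=T[:3,:3]@np.linalg.solve(K,[p[0],p[1],1]);return T[:3,3],d/np.linalg.norm(d)
def onz(n,p,z):
    o,d=ray(n,p);return o+d*(z-o[2])/d[2]
def tri(pa,pb):
    o1,d1=ray("top",pa);o2,d2=ray("side",pb)
    a=np.linalg.lstsq(np.c_[d1,-d2],o2-o1,rcond=None)[0]
    q1,q2=o1+a[0]*d1,o2+a[1]*d2
    return (q1+q2)/2,np.linalg.norm(q1-q2)
E
python3 - <<'E'
from h import *
t=cv2.imread("pics/top0.png");s=cv2.imread("pics/side0.png")
for n,i,pts in(("top",t,dict(grey=(342,262),yel=(397,258),blue=(445,247),board=(180,230),red=(197,240))),("side",s,dict(grey=(336,237),yel=(336,210),blue=(330,193),board=(300,310)))):
    h=cv2.cvtColor(i,cv2.COLOR_BGR2HSV)
    for k,(x,y) in pts.items(): print(n,k,h[y-2:y+3:2,x-2:x+3:2].reshape(-1,3).tolist())
a=cv2.resize(t[190:315,145:475],None,fx=2.4,fy=2.4,interpolation=cv2.INTER_CUBIC)
b=cv2.resize(s[175:275,280:380],None,fx=2.9,fy=2.9,interpolation=cv2.INTER_CUBIC)
c=cv2.resize(s[265:400,225:400],None,fx=2.15,fy=2.15,interpolation=cv2.INTER_CUBIC)
o=np.zeros((600,800,3),np.uint8);o[:300,:792]=a;o[300:590,:290]=b;o[300:590,300:676]=c[:290]
cv2.imwrite("pics/crop.png",o)
E
```

```text
top grey [[15, 8, 128], [24, 9, 137], [24, 9, 137], [24, 12, 109], [20, 11, 138], [24, 9, 137], [15, 11, 95], [23, 8, 133], [18, 9, 137]]
top yel [[21, 102, 182], [21, 102, 182], [21, 102, 182], [21, 103, 183], [21, 102, 183], [21, 102, 183], [21, 104, 184], [21, 103, 183], [21, 103, 183]]
top blue [[106, 93, 115], [107, 94, 117], [107, 95, 115], [107, 95, 116], [106, 96, 114], [106, 97, 116], [106, 92, 114], [106, 93, 115], [107, 92, 116]]
top board [[98, 35, 138], [101, 35, 138], [98, 34, 135], [101, 35, 139], [98, 34, 137], [99, 35, 138], [100, 33, 138], [99, 35, 138], [100, 33, 138]]
top red [[106, 21, 132], [179, 101, 131], [106, 25, 132], [105, 23, 133], [178, 110, 135], [106, 21, 131], [104, 21, 134], [179, 107, 134], [108, 19, 131]]
side grey [[0, 11, 113], [15, 13, 114], [17, 15, 121], [14, 46, 61], [30, 33, 69], [60, 18, 69], [38, 17, 61], [10, 12, 66], [30, 17, 73]]
side yel [[20, 119, 189], [20, 117, 185], [19, 123, 185], [20, 120, 185], [20, 123, 189], [20, 117, 188], [20, 121, 188], [21, 120, 183], [21, 117, 187]]
side blue [[106, 110, 111], [105, 103, 111], [106, 106, 111], [107, 98, 117], [105, 113, 113], [107, 109, 115], [111, 103, 89], [103, 106, 84], [104, 120, 89]]
side board [[86, 28, 137], [88, 23, 133], [96, 31, 132], [96, 28, 135], [95, 23, 132], [102, 25, 134], [98, 30, 137], [93, 19, 137], [96, 26, 135]]
```

View pics/crop.png

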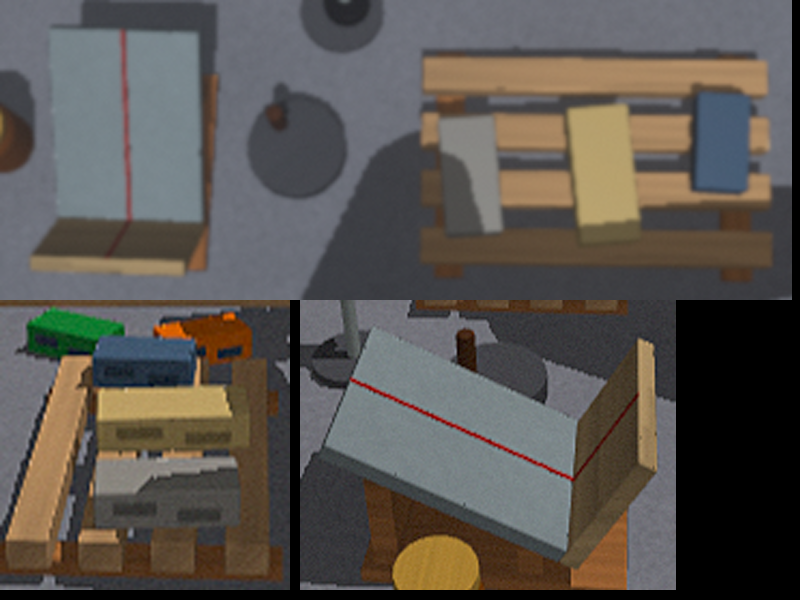

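The crop shows the board corners, the red line's ends, and the three stones' top and near faces clearly. In crop pixels, the line's foot is at (129,218) in the top view and (572,479) in the side view. I'll triangulate these.

Run:
```python
from h import *
T=lambda p:(145+p[0]/2.4-.3,190+p[1]/2.4-.3)
B=lambda p:(280+p[0]/2.9-.3,175+(p[1]-300)/2.9-.3)
C=lambda p:(225+(p[0]-300)/2.15-.3,265+(p[1]-300)/2.15-.3)
P={}
for k,a,b in[("foot",(129,218),(572,479)),("linetop",(123,30),(350,380)),("jf",(52,28),(325,450)),("df",(200,32),(372,328)),("dfoot",(203,220),(576,421)),("jfoot",(57,218),(568,553)),("stoptop",(110,260),(638,393))]:
    q,e=tri(T(a),C(b));P[k]=q;print(k,q.round(4),round(e,4))
d=P["linetop"]-P["foot"];print("len",np.linalg.norm(d),"slope",np.degrees(np.arcsin(d[2]/np.linalg.norm(d))),"yaw",np.degrees(np.arctan2(d[1],d[0])))
d=(P["jf"]+P["df"]-P["jfoot"]-P["dfoot"])/2;print("mean len",np.linalg.norm(d),"yaw",np.degrees(np.arctan2(d[1],d[0])))
for k,a,b in[("yFL",(568,108),(98,420)),("yFR",(628,104),(97,388))]:pass
# stones: side view near/left top corners
# side image: right = toward robot (-x), up = -y
for k,a,b in[("g left-near",(446,236),(240,492)),("g left-far",(438,117),(97,495)),("g right-near",(503,232),(238,458)),("g right-far",(494,115),(97,460)),
 ("y left-near",(577,225),(242,421)),("y left-far",(567,108),(97,421)),("y right-far",(628,104),(97,388)),("y right-near",(638,220),(230,388)),
 ("b left-near",(694,189),(195,360)),("b left-far",(694,93),(93,360)),("b right-far",(748,95),(97,337))]:
    q,e=tri(T(a),B(b));print(k,q.round(4),round(e,4))
# mask based on z=.081
t=cv2.imread("pics/top0.png");h=cv2.cvtColor(t,cv2.COLOR_BGR2HSV)
for k,lo,hi,(x0,y0,x1,y1) in[("yel",(17,70,135),(25,160,255),(378,225,418,320)),("blue",(100,70,95),(112,150,140),(425,215,470,280)),("grey",(8,0,65),(40,30,170),(322,232,358,294))]:
    m=np.zeros(t.shape[:2],np.uint8);m[y0:y1,x0:x1]=cv2.inRange(h[y0:y1,x0:x1],lo,hi)
    m=cv2.morphologyEx(m,cv2.MORPH_OPEN,np.ones((3,3)))
    c=max(cv2.findContours(m,0,1)[0],key=cv2.contourArea).reshape(-1,2)
    w=np.array([onz("top",p,.081)[:2] for p in c],np.float32)
    (cx,cy),sz,a=cv2.minAreaRect(w);print(k,cx,cy,sz,a,c.min(0),c.max(0))
```

```text
foot [0.5131 0.2415 0.052 ] 0.0011
linetop [0.6881 0.232  0.1437] 0.0018
jf [0.6929 0.3042 0.1364] 0.001
df [0.6852 0.1564 0.1405] 0.0012
dfoot [0.5101 0.1658 0.0487] 0.0007
jfoot [0.5152 0.3164 0.0489] 0.0022
stoptop [0.4618 0.2403 0.1413] 0.0029
len 0.19779182660901978 slope 27.630741517112774 yaw -3.0960758636016465
mean len 0.19818265188623335 yaw -3.5124814825761423
g left-near [ 0.4873 -0.0834  0.0791] 0.0029
g left-far [ 0.606  -0.0772  0.0797] 0.0028
g right-near [ 0.4892 -0.1404  0.0792] 0.0004
g right-far [ 0.6088 -0.1341  0.0802] 0.0005
y left-near [ 0.4898 -0.2143  0.0773] 0.0106
y left-far [ 0.6148 -0.2085  0.079 ] 0.0001
y right-far [ 0.6184 -0.2701  0.0817] 0.0022
y right-near [ 0.4968 -0.2756  0.0798] 0.0042
b left-near [ 0.5287 -0.3327  0.082 ] 0.0008
b left-far [ 0.6285 -0.3378  0.0795] 0.0008
b right-far [ 0.6271 -0.3923  0.0798] 0.0042
yel 0.556120753288269 -0.24378184974193573 (0.12033744901418686, 0.06269090622663498) 3.991427183151245 [382 234] [411 283]
blue 0.5778027772903442 -0.36333921551704407 (0.05051212012767792, 0.0965166687965393) 87.00559997558594 [435 229] [456 268]
grey 0.546902596950531 -0.10885700583457947 (0.12126318365335464, 0.05723339691758156) 3.3594655990600586 [328 238] [354 287]
```

```bash
cat >> h.py <<'E'
YR=np.radians(-3.3);RO=np.array([.5115,.2405,.050]) # ramp yaw, origin
RR=(R.from_euler('z',YR)*R.from_euler('y',-np.radians(28))).as_matrix()  # columns ramp x,y,z
def rp(p): return RO+RR@np.array(p)
def toolR(up,jaw): # tool y = -up, z = jaw
    y=-up;z=jaw;return np.c_[np.cross(y,z),y,z]
def flat(yaw): return toolR(np.array([0,0,1.]),np.array([-np.sin(yaw),np.cos(yaw),0]))
TILT=toolR(RR[:,2],RR[:,1])
FLIP=R.from_euler('y',np.pi).as_matrix()
def plan(legs,jaw,pose=None):
    """legs: list of (pos,Rm,nrows). prints rows in tool axes"""
    if pose is None:
        s=get_state();p=np.array(s["eef_pos"]);M=R.from_quat(s["tcp_rot"]).as_matrix()
    else: p,M=pose
    for tp,tR,n in legs:
        tp=np.array(tp)
        if tR is None: tR=M
        tR=min([tR,tR@FLIP],key=lambda Q:R.from_matrix(M.T@Q).magnitude())
        rv=R.from_matrix(M.T@tR).as_rotvec()/n
        for k in range(n):
            d=M.T@((tp-p)/(n-k))
            print("[",",".join(f"{v:.3f}" for v in [*rv,*d]),",",jaw,"],")
            p=p+M@np.round(d,3);M=M@R.from_rotvec(np.round(rv,3)).as_matrix()
        print("  #->",p.round(3))
E
python3 - <<'E'
from h import *
s=get_state();print(R.from_quat(s["tcp_rot"]).as_matrix().round(3))
print("spray foot",onz("top",(287,195),0),"head",onz("top",(285,170),.235),onz("top",(290,188),.235),"lev",onz("top",(268,250),.028))
y=np.radians(3.8)
plan([((.55,-.42,.25),flat(y),4),((.548,-.243,.2),flat(y),4),((.548,-.243,.10),None,2)],-1)
E
```

```text
[[-0.919 -0.001  0.395]
 [-0.395  0.002 -0.919]
 [-0.    -1.    -0.002]]
spray foot [0.7406307  0.02504039 0.        ] head [0.73307274 0.01504706 0.235     ] [0.69147267 0.00418629 0.235     ] lev [0.59060433 0.07209679 0.028     ]
[ 0.001,0.085,0.000,-0.085,-0.000,-0.018 , -1 ],
[ 0.001,0.085,0.000,-0.083,-0.000,-0.025 , -1 ],
[ 0.001,0.085,0.000,-0.081,-0.000,-0.032 , -1 ],
[ 0.001,0.085,0.000,-0.077,-0.001,-0.038 , -1 ],
  #-> [ 0.55 -0.42  0.25]
[ -0.000,-0.000,-0.000,-0.002,0.012,-0.044 , -1 ],
[ -0.000,-0.000,-0.000,-0.003,0.013,-0.044 , -1 ],
[ -0.000,-0.000,-0.000,-0.002,0.012,-0.045 , -1 ],
[ -0.000,-0.000,-0.000,-0.003,0.013,-0.044 , -1 ],
  #-> [ 0.548 -0.243  0.2  ]
[ 0.000,0.000,0.000,0.000,0.050,-0.000 , -1 ],
[ 0.000,0.000,0.000,0.000,0.050,-0.000 , -1 ],
  #-> [ 0.548 -0.243  0.1  ]
```

Request:
carry_out(
  moves=[
    [0,0.085,0,-0.058,0,-0.012,-1],
    [0,0.085,0,-0.055,0,-0.017,-1],
    [0,0.085,0,-0.053,0,-0.02,-1],
    [0,0.085,0,-0.05,0,-0.025,-1],
    [0,0,0,-0.05,0,-0.03,-1],
    [0,0,0,-0.04,0.01,-0.05,-1],
    [0,0,0,0,0.02,-0.055,-1],
    [0,0,0,0,0.02,-0.055,-1],
    [0,0,0,0,0.02,-0.05,-1],
    [0,0,0,0,0,0,-1],
  ],
  squeeze=60,
)

```text
time: 1.35
eef_pos: [0.5253, -0.2409, 0.1774]
tcp_rot: [-0.027, 0.708, -0.705, 0.023]
contact_force: [0.4, -1.1, -0.2]
opening: 1.001
```

Run:
```python
from h import *
cv2.imwrite("pics/side1.png",read_camera("side"));cv2.imwrite("pics/top1.png",read_camera("top"))
t=cv2.imread("pics/top1.png");s=cv2.imread("pics/side1.png")
o=np.zeros((600,800,3),np.uint8)
a=cv2.resize(t[200:320,310:480],None,fx=4,fy=2.5*1.6,interpolation=cv2.INTER_CUBIC);o[:480,:680]=a
cv2.imwrite("pics/c1.png",o[:480,:680])
plan([((.547,-.243,.065),flat(np.radians(3.8)),3)],-1)
```

```text
[ -0.000,0.000,0.000,-0.007,0.039,-0.000 , -1 ],
[ -0.000,0.000,0.000,-0.006,0.038,-0.000 , -1 ],
[ -0.000,0.000,0.000,-0.007,0.039,-0.001 , -1 ],
  #-> [ 0.547 -0.243  0.065]
```

View pics/c1.png

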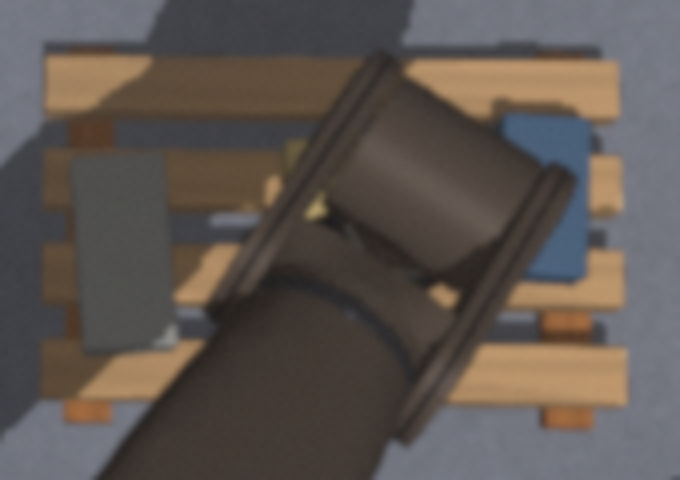

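The arm hides the yellow stone in this top view, while the grey stone at (120,250) and the blue at (550,195) look undisturbed. I'll go down on the measured position.

Request:
carry_out(
  moves=[
    [0,0,0,-0.007,0.03,0,-1],
    [0,0,0,-0.007,0.03,0,-1],
    [0,0,0,-0.007,0.03,0,-1],
    [0,0,0,0,0.021,0,-1],
    [0,0,0,0,0,0,-1],
    [0,0,0,0,0,0,1],
    [0,0,0,0,0,0,1],
    [0,0,0,0,0,0,1],
    [0,0,0,0,0,0,1],
    [0,0,0,0,0,0,1],
  ],
  squeeze=70,
)

```text
time: 2.7
eef_pos: [0.5492, -0.2444, 0.0719]
tcp_rot: [0.022, -0.706, 0.707, -0.024]
contact_force: [-0.1, 0.2, 6.2]
opening: 0.714
```

Request:
carry_out(
  moves=[
    [0,0,0,0,-0.005,0,1],
    [0,0,0,0,-0.01,0,1],
    [0,0,0,0,-0.015,0,1],
    [0,0,0,0,0,0,1],
  ],
)

```text
time: 3.2
eef_pos: [0.5491, -0.2445, 0.1016]
tcp_rot: [0.022, -0.706, 0.708, -0.024]
contact_force: [1.0, -0.2, -7.8]
opening: 0.715
```

Run:
```python
from h import *
t=read_camera("side");cv2.imwrite("pics/side2.png",t)
cv2.imwrite("pics/c2.png",cv2.resize(t[90:290,260:460],None,fx=3,fy=3))
s=get_state();print(s["eef_pos"],s["contact_force"],s["wrist_torque"],s["qpos"])
```

```text
[ 0.54867541 -0.24419772  0.10078694] [ 0.54965502 -0.02462103 -8.54150399] [ 0.02113089 -0.01771295  0.0389659 ] [-5.87525136e-01  2.88403799e-01  1.86869975e+00 -8.92219470e-05
  9.82133684e-01  9.17415610e-01]
```

View pics/c2.png

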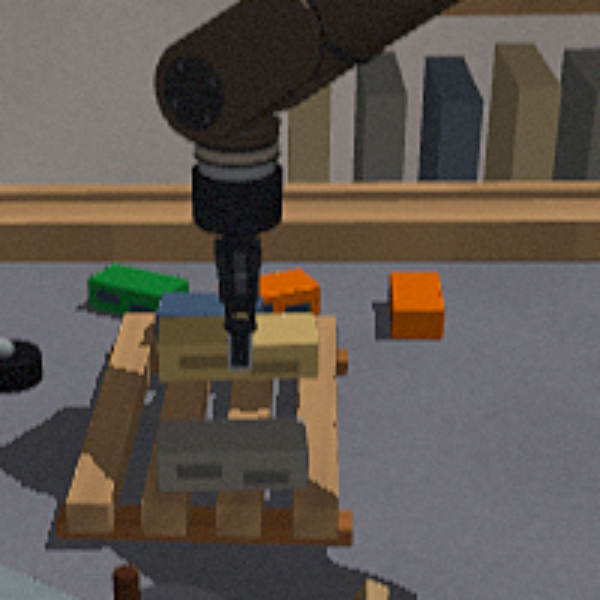

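The yellow stone is held level: its side face spans about (158–318, 345–378) in the crop and the fingertip is at (240,367), so it's centred. The measured load is about 8 N. Next I'll carry it over high up and on the robot side of the spray head.

Run:
```python
from h import *
plan([((.52,-.22,.29),None,4),((.50,0.0,.31),flat(np.radians(0)),5),(rp((.08,0,.19)),TILT,7),(rp((.08,0,.06)),TILT,4)],1)
print(rp((.08,0,.19)),rp((.08,0,.06)))
```

```text
[ 0.000,0.000,0.000,0.007,-0.047,-0.006 , 1 ],
[ 0.000,0.000,0.000,0.007,-0.047,-0.007 , 1 ],
[ 0.000,0.000,0.000,0.006,-0.048,-0.006 , 1 ],
[ 0.000,0.000,0.000,0.007,-0.047,-0.007 , 1 ],
  #-> [ 0.52 -0.22  0.29]
[ -0.000,0.013,-0.000,0.001,-0.004,-0.044 , 1 ],
[ -0.000,0.013,-0.000,0.002,-0.004,-0.044 , 1 ],
[ -0.000,0.013,-0.000,0.002,-0.004,-0.044 , 1 ],
[ -0.000,0.013,-0.000,0.003,-0.004,-0.044 , 1 ],
[ -0.000,0.013,-0.000,0.003,-0.005,-0.044 , 1 ],
  #-> [ 0.5  -0.    0.31]
[ 0.002,0.008,0.070,0.001,0.008,-0.035 , 1 ],
[ 0.002,0.008,0.070,0.002,0.008,-0.035 , 1 ],
[ 0.002,0.008,0.070,0.003,0.007,-0.034 , 1 ],
[ 0.002,0.008,0.070,0.003,0.007,-0.034 , 1 ],
[ 0.002,0.008,0.070,0.004,0.007,-0.035 , 1 ],
[ 0.002,0.008,0.070,0.005,0.006,-0.034 , 1 ],
[ 0.002,0.008,0.070,0.005,0.006,-0.035 , 1 ],
  #-> [0.493 0.242 0.256]
[ -0.000,0.000,-0.001,0.000,0.033,0.000 , 1 ],
[ -0.000,0.000,-0.001,0.000,0.032,0.000 , 1 ],
[ -0.000,0.000,-0.001,0.000,0.033,0.000 , 1 ],
[ -0.000,0.000,-0.001,0.001,0.032,0.000 , 1 ],
  #-> [0.553 0.238 0.141]
[0.49296699 0.24156861 0.25531777] [0.55389709 0.2380554  0.14053458]
```

Request:
carry_out(
  moves=[
    [0,0,0,0.007,-0.048,-0.006,1],
    [0,0,0,0.007,-0.048,-0.006,1],
    [0,0,0,0.007,-0.048,-0.007,1],
    [0,0,0,0.007,-0.048,-0.007,1],
    [0,0.013,0,0.002,-0.004,-0.044,1],
    [0,0.013,0,0.002,-0.004,-0.044,1],
    [0,0.013,0,0.002,-0.004,-0.044,1],
    [0,0.013,0,0.003,-0.004,-0.044,1],
    [0,0.013,0,0.003,-0.004,-0.044,1],
    [0,0,0,0,0,0,1],
  ],
)

```text
time: 4.5
eef_pos: [0.4968, 0.0024, 0.3114]
tcp_rot: [-0.002, 0.707, -0.707, 0.002]
contact_force: [-0.5, -0.8, -9.4]
opening: 0.71
```

Request:
carry_out(
  moves=[
    [0.002,0.008,0.07,0.001,0.008,-0.035,1],
    [0.002,0.008,0.07,0.002,0.008,-0.035,1],
    [0.002,0.008,0.07,0.003,0.007,-0.035,1],
    [0.002,0.008,0.07,0.003,0.007,-0.034,1],
    [0.002,0.008,0.07,0.004,0.007,-0.034,1],
    [0.002,0.008,0.07,0.005,0.006,-0.034,1],
    [0.002,0.008,0.07,0.005,0.006,-0.034,1],
    [0,0,0,0,0,0,1],
  ],
)

```text
time: 5.5
eef_pos: [0.4881, 0.2416, 0.254]
tcp_rot: [-0.187, -0.681, 0.692, -0.15]
contact_force: [-0.2, -1.2, -8.8]
opening: 0.709
```

Run:
```python
from h import *
s=get_state();print(s["eef_pos"],s["contact_force"],s["wrist_torque"])
plan([(rp((.08,0,.06)),TILT,4),(rp((.08,0,.033)),TILT,3)],1)
t=read_camera("side");cv2.imwrite("pics/side3.png",t)
cv2.imwrite("pics/c3.png",cv2.resize(t[180:400,220:430],None,fx=2.6,fy=2.6))
```

```text
[0.48806136 0.24156707 0.25402263] [-0.18923462 -1.24370411 -8.75563076] [ 0.01146632  0.95418227 -0.11375986]
[ -0.000,0.001,0.002,-0.001,0.033,-0.000 , 1 ],
[ -0.000,0.001,0.002,-0.002,0.033,-0.000 , 1 ],
[ -0.000,0.001,0.002,-0.001,0.033,-0.000 , 1 ],
[ -0.000,0.001,0.002,-0.001,0.032,-0.000 , 1 ],
  #-> [0.553 0.238 0.14 ]
[ -0.000,0.000,-0.001,-0.000,0.009,-0.000 , 1 ],
[ -0.000,0.000,-0.001,-0.000,0.009,-0.000 , 1 ],
[ -0.000,0.000,-0.001,-0.000,0.009,-0.000 , 1 ],
  #-> [0.566 0.237 0.117]
```

View pics/c3.png

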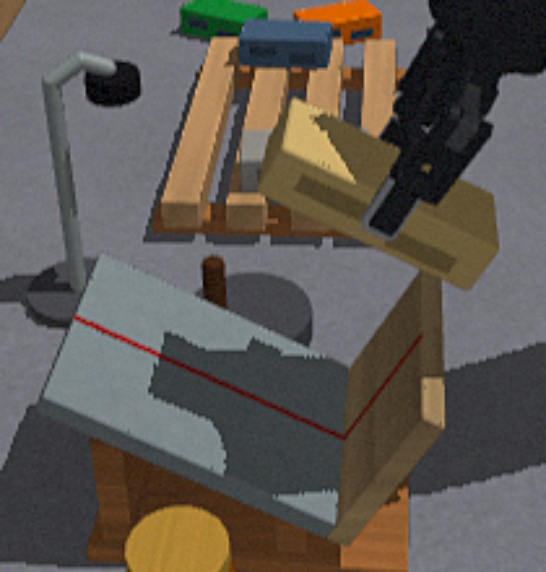

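The stone is tilted parallel to the board and its low end is above the stop. I'll bring it down just short of contact.

Request:
carry_out(
  moves=[
    [0,0.001,0.002,-0.001,0.033,0,1],
    [0,0.001,0.002,-0.001,0.033,0,1],
    [0,0.001,0.002,-0.001,0.033,0,1],
    [0,0,0,-0.001,0.026,0,1],
    [0,0,0,-0.001,0.018,0,1],
    [0,0,0,0,0.007,0,1],
    [0,0,0,0,0.004,0,1],
    [0,0,0,0,0,0,1],
  ],
)

```text
time: 6.55
eef_pos: [0.5683, 0.2361, 0.1248]
tcp_rot: [-0.194, -0.68, 0.69, -0.153]
contact_force: [-0.6, 0.3, -8.4]
opening: 0.706
```

```bash
cat >> h.py <<'E'
def st():
    s=get_state();p=np.array(s["eef_pos"]);M=R.from_quat(s["tcp_rot"]).as_matrix()
    print("t",round(s["time"],2),"ramp pos",(RR.T@(p-RO)).round(4),"F ramp",(RR.T@np.array(s["contact_force"])).round(1),"tau",np.round(s["wrist_torque"],2),"tooly.rz",round(float(-M[:,1]@RR[:,2]),4),"open",s["opening"])
E
python3 - <<'E'
from h import *
st()
t=read_camera("side");cv2.imwrite("pics/side4.png",t)
cv2.imwrite("pics/c4.png",cv2.resize(t[240:400,220:420],None,fx=3.5,fy=3.5))
E
```

```text
t 6.55 ramp pos [ 0.0854 -0.0011  0.0393] F ramp [-4.5  0.3 -7.1] tau [ 0.06  0.92 -0.03] tooly.rz 1.0 open 0.7057358108243275
```

View pics/c4.png

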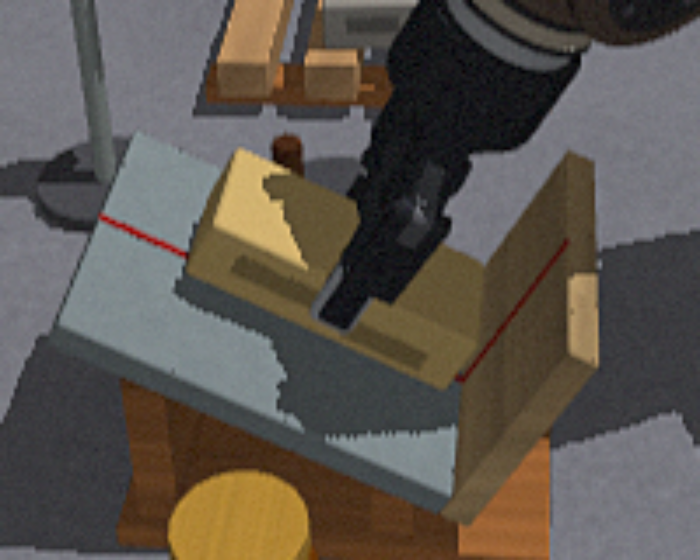

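The stone is just above the board with its low end about 10 mm short of the stop. I'll keep lowering gently.

Request:
carry_out(
  moves=[
    [0,0,0,0,0.003,0,1],
    [0,0,0,0,0.003,0,1],
    [0,0,0,0,0.002,0,1],
    [0,0,0,0,0,0,1],
  ],
)

```text
time: 7.1
eef_pos: [0.5717, 0.2362, 0.1169]
tcp_rot: [-0.194, -0.681, 0.69, -0.153]
contact_force: [0.9, -0.7, -8.3]
opening: 0.71
```

```bash
python3 -c "
from h import *
st()"
```

```text
t 7.1 ramp pos [ 0.0847 -0.0008  0.0307] F ramp [-3.1 -0.6 -7.8] tau [ 0.05  0.88 -0.04] tooly.rz 1.0 open 0.7103218509944297
```

Request:
carry_out(
  moves=[
    [0,0,0,0.005,0,0,1],
    [0,0,0,0.005,0,0,1],
    [0,0,0,0,0.0015,0,1],
    [0,0,0,0,0.0015,0,1],
    [0,0,0,0,0,0,1],
  ],
)

```text
time: 7.72
eef_pos: [0.5647, 0.2366, 0.1098]
tcp_rot: [-0.194, -0.681, 0.69, -0.153]
contact_force: [-0.1, -0.2, -8.0]
opening: 0.71
```

```bash
python3 -c "
from h import *
st()"
```

```text
t 7.72 ramp pos [ 0.0751 -0.0008  0.0278] F ramp [-3.8 -0.2 -7. ] tau [ 0.04  0.84 -0.04] tooly.rz 1.0 open 0.7103775955677762
```

Request:
carry_out(
  moves=[
    [0,0,0,0,0.0015,0,1],
    [0,0,0,0,0.001,0,1],
    [0,0,0,0,0,0,1],
  ],
)

```text
time: 8.1
eef_pos: [0.5657, 0.2367, 0.1086]
tcp_rot: [-0.194, -0.68, 0.69, -0.153]
contact_force: [-5.3, -1.2, -1.7]
opening: 0.712
```

```bash
python3 -c "
from h import *
st()"
```

```text
t 8.1 ramp pos [ 0.0755 -0.0007  0.0262] F ramp [-5.4 -1.5  1. ] tau [0.06 1.35 0.05] tooly.rz 1.0 open 0.7120082441632984
```

The stone is on the board. Now I'll slide it down to the stop.

Request:
carry_out(
  moves=[
    [0,0,0,0.0015,0,0,1],
    [0,0,0,0.0015,0,0,1],
    [0,0,0,0,0,0,1],
  ],
)

```text
time: 8.48
eef_pos: [0.5646, 0.2372, 0.1081]
tcp_rot: [-0.195, -0.681, 0.689, -0.155]
contact_force: [0.3, -1.1, 0.0]
opening: 0.71
```

```bash
python3 -c "
from h import *
st()"
```

```text
t 8.47 ramp pos [ 0.0742 -0.0003  0.0263] F ramp [ 0.3 -1.  -0.1] tau [-0.11  0.48 -0.04] tooly.rz 0.9999 open 0.7104724877235892
```

Request:
carry_out(
  moves=[
    [0,0,0,0.0015,0,0,1],
    [0,0,0,0.001,0,0,1],
    [0,0,0,0,0,0,1],
  ],
)

```text
time: 8.85
eef_pos: [0.562, 0.2375, 0.1065]
tcp_rot: [-0.195, -0.681, 0.689, -0.154]
contact_force: [0.2, -0.5, 3.8]
opening: 0.708
```

Run:
```python
from h import *
st()
t=read_camera("side");u=read_camera("top")
o=np.zeros((480,800,3),np.uint8)
o[:,:400]=cv2.resize(t[280:360,320:387],(400,480),interpolation=cv2.INTER_CUBIC)
o[:,400:]=cv2.resize(u[195:315,145:245],(400,480),interpolation=cv2.INTER_CUBIC)
cv2.imwrite("pics/c5.png",o)
```

```text
t 8.85 ramp pos [ 0.0712 -0.0001  0.0261] F ramp [ 2.  -0.4  3.3] tau [ 0.27  0.25 -0.05] tooly.rz 0.9999 open 0.7076408067750817
```

View pics/c5.png

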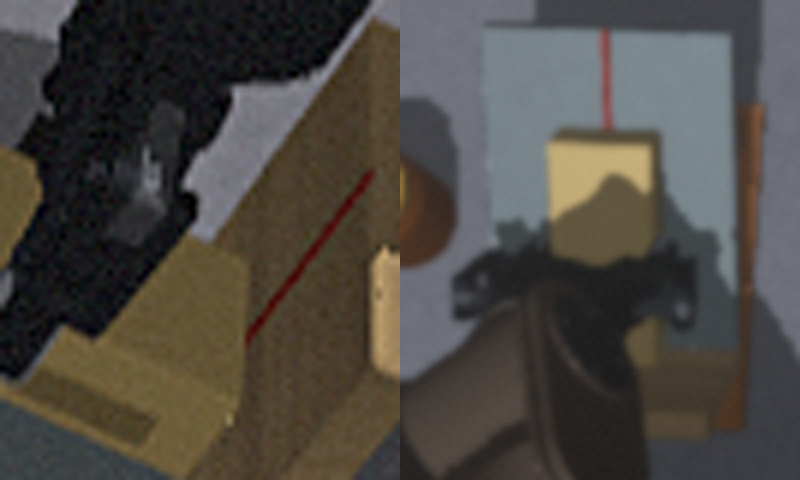

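The stone is centred on the line and close to the stop. I'll push a little further until the force shows contact.

Request:
carry_out(
  moves=[
    [0,0,0,0.0015,0,0,1],
    [0,0,0,0.0015,0,0,1],
    [0,0,0,0,0,0,1],
  ],
)

```text
time: 9.32
eef_pos: [0.5614, 0.2378, 0.1065]
tcp_rot: [-0.196, -0.681, 0.688, -0.157]
contact_force: [7.7, 0.6, 3.3]
opening: 0.71
```

```bash
python3 -c "
from h import *
st()"
```

```text
t 9.32 ramp pos [0.0706 0.0002 0.0264] F ramp [ 8.3  1.1 -0.7] tau [-0.18 -0.45  0.2 ] tooly.rz 0.9999 open 0.7099564714252671
```

It's seated against the stop: F along the ramp is +8 N and the motion has stalled. I'll release and back off along the board normal.

Request:
carry_out(
  moves=[
    [0,0,0,-0.0015,0,0,1],
    [0,0,0,0,0,0,-1],
    [0,0,0,0,0,0,-1],
    [0,0,0,0,0,0,-1],
    [0,0,0,0,0,0,-1],
    [0,0,0,0,-0.01,0,-1],
    [0,0,0,0,-0.03,0,-1],
    [0,0,0,0,-0.05,0,-1],
    [0,0,0,0,-0.05,0,-1],
    [0,0,0,0,-0.03,0,-1],
  ],
)

```text
time: 10.58
eef_pos: [0.4782, 0.242, 0.2574]
tcp_rot: [-0.195, -0.681, 0.689, -0.155]
contact_force: [-0.5, 0.9, -0.6]
opening: 0.998
```

Run:
```python
from h import *
st()
# grey stone pose: far-mid/near-mid from first triangulation
Q=np.array([[.4873,-.0834],[.606,-.0772],[.4892,-.1404],[.6088,-.1341]]);print(Q.mean(0))
d=Q[1]+Q[3]-Q[0]-Q[2];print(np.degrees(np.arctan2(d[1],d[0])))
g=np.radians(3.2)
plan([((.50,.05,.31),flat(0),7),((.548,-.109,.20),flat(g),4),((.548,-.109,.07),flat(g),4)],-1)
```

```text
t 10.57 ramp pos [ 0.068  -0.0005  0.1988] F ramp [-0.8  0.9 -0.3] tau [0.02 0.25 0.01] tooly.rz 0.9999 open 0.9980217583033765
[ 0.547825 -0.108775]
3.002691776432125
[ -0.002,-0.008,-0.071,-0.008,-0.004,0.027 , -1 ],
[ -0.002,-0.008,-0.071,-0.007,-0.005,0.027 , -1 ],
[ -0.002,-0.008,-0.071,-0.007,-0.006,0.027 , -1 ],
[ -0.002,-0.008,-0.071,-0.006,-0.006,0.027 , -1 ],
[ -0.002,-0.008,-0.071,-0.005,-0.006,0.028 , -1 ],
[ -0.002,-0.008,-0.071,-0.005,-0.007,0.027 , -1 ],
[ -0.002,-0.008,-0.071,-0.003,-0.008,0.028 , -1 ],
  #-> [0.5  0.05 0.31]
[ 0.001,-0.014,-0.001,-0.012,0.028,0.040 , -1 ],
[ 0.001,-0.014,-0.001,-0.012,0.027,0.040 , -1 ],
[ 0.001,-0.014,-0.001,-0.011,0.028,0.040 , -1 ],
[ 0.001,-0.014,-0.001,-0.010,0.027,0.040 , -1 ],
  #-> [ 0.548 -0.109  0.2  ]
[ -0.000,-0.000,0.000,-0.000,0.033,-0.000 , -1 ],
[ -0.000,-0.000,0.000,-0.000,0.032,-0.000 , -1 ],
[ -0.000,-0.000,0.000,-0.000,0.033,-0.000 , -1 ],
[ -0.000,-0.000,0.000,-0.000,0.032,-0.000 , -1 ],
  #-> [ 0.548 -0.109  0.07 ]
```

Request:
carry_out(
  moves=[
    [-0.002,-0.008,-0.071,-0.008,-0.004,0.027,-1],
    [-0.002,-0.008,-0.071,-0.007,-0.005,0.027,-1],
    [-0.002,-0.008,-0.071,-0.007,-0.006,0.027,-1],
    [-0.002,-0.008,-0.071,-0.006,-0.006,0.027,-1],
    [-0.002,-0.008,-0.071,-0.005,-0.006,0.027,-1],
    [-0.002,-0.008,-0.071,-0.005,-0.007,0.028,-1],
    [-0.002,-0.008,-0.071,-0.003,-0.008,0.028,-1],
    [0,0,0,0,0,0,-1],
  ],
)

```text
time: 11.58
eef_pos: [0.501, 0.0483, 0.3082]
tcp_rot: [0.002, 0.708, -0.707, -0.001]
contact_force: [-0.1, 0.1, -0.3]
opening: 1.003
```

Request:
carry_out(
  moves=[
    [0.001,-0.014,-0.001,-0.012,0.028,0.04,-1],
    [0.001,-0.014,-0.001,-0.012,0.028,0.04,-1],
    [0.001,-0.014,-0.001,-0.011,0.028,0.04,-1],
    [0.001,-0.014,-0.001,-0.01,0.028,0.04,-1],
    [0,0,0,0,0,0,-1],
  ],
)

```text
time: 12.2
eef_pos: [0.5465, -0.1099, 0.1919]
tcp_rot: [0.022, -0.707, 0.707, -0.015]
contact_force: [-0.8, 0.5, 0.1]
opening: 1.003
```

Run:
```python
from h import *
g=np.radians(3.1)
plan([((.548,-.109,.069),flat(g),4)],-1)
t=read_camera("side");u=read_camera("top");cv2.imwrite("pics/s6.png",t);cv2.imwrite("pics/t6.png",u)
o=np.zeros((560,800,3),np.uint8)
o[:,:400]=cv2.resize(t[265:370,300:375],(400,560),interpolation=cv2.INTER_CUBIC)
o[:,400:]=cv2.resize(u[195:308,153:234],(400,560),interpolation=cv2.INTER_CUBIC)
cv2.imwrite("pics/c6.png",o)
```

```text
[ -0.000,-0.001,0.002,-0.001,0.031,-0.000 , -1 ],
[ -0.000,-0.001,0.002,-0.001,0.031,-0.000 , -1 ],
[ -0.000,-0.001,0.002,-0.000,0.030,-0.000 , -1 ],
[ -0.000,-0.001,0.002,-0.000,0.031,-0.001 , -1 ],
  #-> [ 0.548 -0.109  0.069]
```

View pics/c6.png

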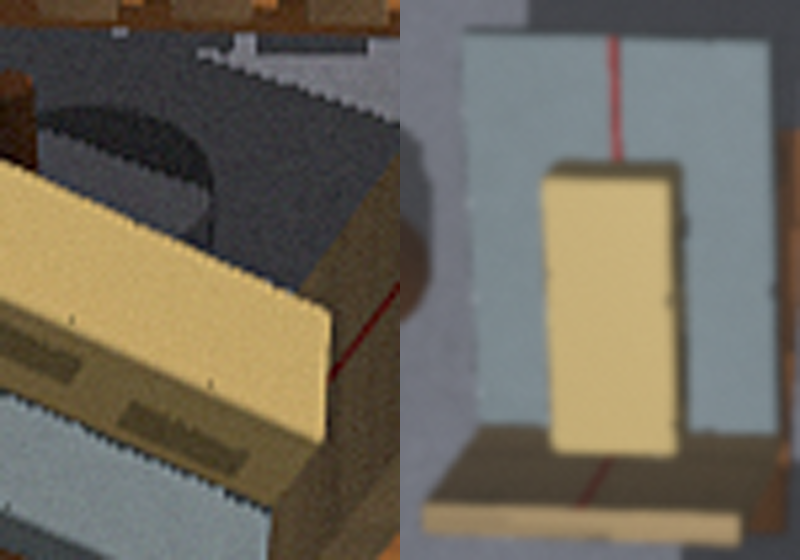

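The large stone lies flush at the stop and is centred on the red line (crop: foot edge at (615,455), line at (608,460)). Next is the grey stone.

Request:
carry_out(
  moves=[
    [0,-0.001,0.002,-0.001,0.031,0,-1],
    [0,-0.001,0.002,-0.001,0.031,0,-1],
    [0,-0.001,0.002,0,0.031,0,-1],
    [0,-0.001,0.002,0,0.031,-0.001,-1],
    [0,0,0,0,0,0,-1],
    [0,0,0,0,0,0,1],
    [0,0,0,0,0,0,1],
    [0,0,0,0,0,0,1],
    [0,0,0,0,0,0,1],
    [0,0,0,0,0,0,1],
  ],
)

```text
time: 13.55
eef_pos: [0.5515, -0.1088, 0.0738]
tcp_rot: [0.018, -0.706, 0.708, -0.023]
contact_force: [-0.5, 3.4, 6.2]
opening: 0.66
```

Request:
carry_out(
  moves=[
    [0,0,0,0,-0.005,0,1],
    [0,0,0,0,-0.01,0,1],
    [0,0,0,0,-0.015,0,1],
    [0,0,0,0,0,0,1],
  ],
)

```text
time: 14.05
eef_pos: [0.5508, -0.1092, 0.1028]
tcp_rot: [0.018, -0.705, 0.708, -0.023]
contact_force: [-0.1, -0.5, -6.2]
opening: 0.66
```

Run:
```python
from h import *
s=get_state();print(s["eef_pos"],s["contact_force"])
t=read_camera("side");cv2.imwrite("pics/s7.png",t)
# far bottom edge of large stone on ramp plane
def onramp(p,z):
    o,d=ray("top",p);o=RR.T@(o-RO);d=RR.T@d;return o+d*(z-o[2])/d[2]
for (x,y),z in[((552,163),.0),((682,163),.0),((543,178),.036),((672,182),.036),((680,452),.036),((550,452),.036)]:
    print(onramp((153+(x-400)*81/400,195+y*113/560),z).round(4))
# grey stone extent in side view, row-wise along near bottom
h=cv2.cvtColor(t,cv2.COLOR_BGR2HSV);m=cv2.inRange(h,(0,0,40),(40,40,190))[190:275,290:400]
for r in range(20,60,4):
    x=np.flatnonzero(m[r]);print(190+r,(x.min()+290,x.max()+290,len(x)) if len(x) else None)
plan([((.51,-.09,.29),None,4),((.50,0.02,.31),flat(0),3),(rp((.07,0,.20)),TILT,7),(rp((.07,0,.08)),TILT,4)],1)
```

```text
[ 0.55081016 -0.10924324  0.10284478] [-0.0601515  -0.53304388 -6.18700129]
[0.1348 0.0329 0.    ]
[ 0.1375 -0.0307  0.    ]
[0.1378 0.0284 0.036 ]
[ 0.1384 -0.0331  0.036 ]
[ 0.0018 -0.0337  0.036 ]
[-0.0011  0.0302  0.036 ]
210 None
214 None
218 (np.int64(315), np.int64(372), 13)
222 (np.int64(313), np.int64(361), 36)
226 (np.int64(312), np.int64(362), 34)
230 (np.int64(312), np.int64(361), 37)
234 (np.int64(312), np.int64(361), 35)
238 (np.int64(313), np.int64(361), 38)
242 (np.int64(313), np.int64(355), 24)
246 (np.int64(302), np.int64(302), 1)
[ 0.000,0.000,0.000,0.010,-0.047,-0.005 , 1 ],
[ 0.000,0.000,0.000,0.009,-0.047,-0.005 , 1 ],
[ 0.000,0.000,0.000,0.010,-0.047,-0.005 , 1 ],
[ 0.000,0.000,0.000,0.009,-0.047,-0.006 , 1 ],
  #-> [ 0.51 -0.09  0.29]
[ -0.001,0.019,-0.002,0.001,-0.007,-0.037 , 1 ],
[ -0.001,0.019,-0.002,0.002,-0.007,-0.036 , 1 ],
[ -0.001,0.019,-0.002,0.003,-0.007,-0.037 , 1 ],
  #-> [0.5  0.02 0.31]
[ 0.002,0.008,0.070,0.003,0.007,-0.032 , 1 ],
[ 0.002,0.008,0.070,0.004,0.007,-0.032 , 1 ],
[ 0.002,0.008,0.070,0.004,0.007,-0.032 , 1 ],
[ 0.002,0.008,0.070,0.005,0.006,-0.032 , 1 ],
[ 0.002,0.008,0.070,0.006,0.006,-0.031 , 1 ],
[ 0.002,0.008,0.070,0.006,0.005,-0.031 , 1 ],
[ 0.002,0.008,0.070,0.007,0.005,-0.032 , 1 ],
  #-> [0.479 0.243 0.26 ]
[ 0.000,0.000,-0.000,0.000,0.030,0.000 , 1 ],
[ 0.000,0.000,-0.000,0.000,0.030,0.000 , 1 ],
[ 0.000,0.000,-0.000,0.000,0.030,0.000 , 1 ],
[ 0.000,0.000,-0.000,0.000,0.030,0.000 , 1 ],
  #-> [0.536 0.239 0.154]
```

Request:
carry_out(
  moves=[
    [0,0,0,0.01,-0.047,-0.005,1],
    [0,0,0,0.01,-0.047,-0.005,1],
    [0,0,0,0.01,-0.047,-0.005,1],
    [0,0,0,0.009,-0.047,-0.006,1],
    [-0.001,0.019,-0.002,0.001,-0.007,-0.037,1],
    [-0.001,0.019,-0.002,0.002,-0.007,-0.037,1],
    [-0.001,0.019,-0.002,0.003,-0.007,-0.037,1],
    [0,0,0,0,0,0,1],
  ],
)

```text
time: 15.1
eef_pos: [0.498, 0.0232, 0.3096]
tcp_rot: [-0.003, 0.707, -0.707, 0.001]
contact_force: [0.4, -0.4, -5.9]
opening: 0.665
```

Request:
carry_out(
  moves=[
    [0.002,0.008,0.07,0.001,0.007,-0.032,1],
    [0.002,0.008,0.07,0.002,0.007,-0.032,1],
    [0.002,0.008,0.07,0.003,0.007,-0.032,1],
    [0.002,0.008,0.07,0.004,0.006,-0.032,1],
    [0.002,0.008,0.07,0.005,0.006,-0.032,1],
    [0.002,0.008,0.07,0.005,0.005,-0.031,1],
    [0.002,0.008,0.07,0.006,0.005,-0.031,1],
    [0,0,0,0,0,0,1],
  ],
)

```text
time: 16.1
eef_pos: [0.4844, 0.2441, 0.2572]
tcp_rot: [-0.186, -0.681, 0.692, -0.15]
contact_force: [0.4, -1.0, -6.8]
opening: 0.664
```

Run:
```python
from h import *
st();plan([(rp((.075,0,.085)),TILT,5),(rp((.075,0,.070)),TILT,3)],1)
```

```text
t 16.1 ramp pos [0.0732 0.002  0.1957] F ramp [-2.8 -0.9 -6.3] tau [-0.01  0.7  -0.01] tooly.rz 1.0 open 0.6636820211118866
[ -0.000,0.001,0.002,-0.001,0.022,0.000 , 1 ],
[ -0.000,0.001,0.002,-0.000,0.022,0.000 , 1 ],
[ -0.000,0.001,0.002,-0.000,0.022,0.001 , 1 ],
[ -0.000,0.001,0.002,-0.001,0.022,0.000 , 1 ],
[ -0.000,0.001,0.002,-0.000,0.023,0.001 , 1 ],
  #-> [0.538 0.239 0.16 ]
[ -0.000,-0.000,-0.001,-0.000,0.005,-0.000 , 1 ],
[ -0.000,-0.000,-0.001,-0.000,0.005,-0.000 , 1 ],
[ -0.000,-0.000,-0.001,-0.000,0.005,-0.000 , 1 ],
  #-> [0.545 0.239 0.147]
```

Request:
carry_out(
  moves=[
    [0,0.001,0.002,0,0.022,0,1],
    [0,0.001,0.002,0,0.022,0,1],
    [0,0.001,0.002,0,0.022,0.001,1],
    [0,0,0,0,0.022,0,1],
    [0,0,0,0,0.022,0.001,1],
    [0,0,0,0,0.006,0,1],
    [0,0,0,0,0.004,0,1],
    [0,0,0,0,0,0,1],
  ],
)

```text
time: 17.1
eef_pos: [0.5434, 0.2382, 0.1551]
tcp_rot: [-0.193, -0.681, 0.69, -0.152]
contact_force: [0.3, -0.1, -6.3]
opening: 0.661
```

```bash
python3 -c "
from h import *
st()"
```

```text
t 17.1 ramp pos [ 0.0776 -0.0005  0.0778] F ramp [-2.7 -0.1 -5.7] tau [ 0.08  0.69 -0.03] tooly.rz 1.0 open 0.6613849516986635
```

Request:
carry_out(
  moves=[
    [0,0,0,0.004,0.003,0,1],
    [0,0,0,0.004,0.003,0,1],
    [0,0,0,0.002,0.002,0,1],
    [0,0,0,0,0.0015,0,1],
    [0,0,0,0,0.0015,0,1],
    [0,0,0,0,0,0,1],
  ],
)

```text
time: 17.85
eef_pos: [0.5397, 0.2386, 0.1402]
tcp_rot: [-0.193, -0.681, 0.69, -0.152]
contact_force: [0.4, 0.1, -5.6]
opening: 0.662
```

```bash
python3 -c "
from h import *
st()"
```

```text
t 17.85 ramp pos [ 0.0673 -0.0003  0.0664] F ramp [-2.2  0.1 -5.1] tau [ 0.08  0.67 -0.  ] tooly.rz 1.0 open 0.6623053658570043
```

Request:
carry_out(
  moves=[
    [0,0,0,0,0.001,0,1],
    [0,0,0,0,0.001,0,1],
    [0,0,0,0,0.001,0,1],
    [0,0,0,0,0,0,1],
  ],
)

```text
time: 18.35
eef_pos: [0.5407, 0.2386, 0.138]
tcp_rot: [-0.193, -0.681, 0.69, -0.152]
contact_force: [-6.1, -0.7, -0.7]
opening: 0.663
```

```bash
python3 -c "
from h import *
st()"
```

```text
t 18.35 ramp pos [ 0.0671 -0.0002  0.064 ] F ramp [-5.7 -1.1  2.2] tau [-0.18  0.9  -0.2 ] tooly.rz 1.0 open 0.6631099561745663
```

Request:
carry_out(
  moves=[
    [0,0,0,0.0015,0,0,1],
    [0,0,0,0.0015,0,0,1],
    [0,0,0,0.0015,0,0,1],
    [0,0,0,0,0,0,1],
  ],
)

```text
time: 18.85
eef_pos: [0.538, 0.2392, 0.1366]
tcp_rot: [-0.194, -0.681, 0.689, -0.153]
contact_force: [1.1, 0.7, 1.0]
opening: 0.667
```

```bash
python3 -c "
from h import *
st()"
```

```text
t 18.85 ramp pos [0.0641 0.0002 0.0641] F ramp [1.4 0.7 0.4] tau [-0.14  0.13  0.03] tooly.rz 1.0 open 0.6672984847739467
```

Request:
carry_out(
  moves=[
    [0,0,0,0.0015,0,0,1],
    [0,0,0,0.0015,0,0,1],
    [0,0,0,0,0,0,1],
  ],
)

```text
time: 19.23
eef_pos: [0.5363, 0.2393, 0.1358]
tcp_rot: [-0.194, -0.681, 0.689, -0.155]
contact_force: [4.8, 0.1, 0.9]
opening: 0.66
```

```bash
python3 -c "
from h import *
st()"
```

```text
t 19.23 ramp pos [0.0622 0.0003 0.0641] F ramp [ 4.6  0.4 -1.5] tau [-0.25 -0.41  0.15] tooly.rz 0.9999 open 0.6603286500528722
```

Request:
carry_out(
  moves=[
    [0,0,0,0.0015,0,0,1],
    [0,0,0,0,0,0,1],
  ],
)

```text
time: 19.48
eef_pos: [0.5361, 0.2394, 0.136]
tcp_rot: [-0.195, -0.681, 0.689, -0.156]
contact_force: [9.4, -1.4, 0.6]
opening: 0.659
```

```bash
python3 -c "
from h import *
st()"
```

```text
t 19.48 ramp pos [0.0621 0.0004 0.0643] F ramp [ 8.6 -0.9 -3.9] tau [-0.37 -0.79  0.18] tooly.rz 0.9999 open 0.6585890858319207
```

The medium stone has stalled against the stop. I'll release it and go to the blue stone.

Request:
carry_out(
  moves=[
    [0,0,0,-0.002,0.0005,0,1],
    [0,0,0,0,0,0,-1],
    [0,0,0,0,0,0,-1],
    [0,0,0,0,0,0,-1],
    [0,0,0,0,0,0,-1],
    [0,0,0,0,-0.01,0,-1],
    [0,0,0,0,-0.03,0,-1],
    [0,0,0,0,-0.05,0,-1],
    [0,0,0,0,-0.05,0,-1],
    [0,0,0,0,0,0,-1],
  ],
)

```text
time: 20.72
eef_pos: [0.4697, 0.2438, 0.2633]
tcp_rot: [-0.196, -0.682, 0.687, -0.156]
contact_force: [0.7, 0.7, 0.7]
opening: 0.999
```

Run:
```python
from h import *
st()
b=np.radians(-2.4)
plan([((.50,.05,.31),flat(0),7),((.50,-.20,.31),flat(b),5),((.578,-.364,.19),flat(b),4)],-1)
```

```text
t 20.73 ramp pos [0.0631 0.0009 0.2081] F ramp [0.9 0.8 0.3] tau [ 0.02  0.22 -0.05] tooly.rz 0.9999 open 0.9985273685792649
[ -0.001,-0.008,-0.072,-0.008,-0.003,0.027 , -1 ],
[ -0.001,-0.008,-0.072,-0.008,-0.004,0.027 , -1 ],
[ -0.001,-0.008,-0.072,-0.008,-0.004,0.028 , -1 ],
[ -0.001,-0.008,-0.072,-0.007,-0.005,0.028 , -1 ],
[ -0.001,-0.008,-0.072,-0.006,-0.005,0.027 , -1 ],
[ -0.001,-0.008,-0.072,-0.006,-0.006,0.028 , -1 ],
[ -0.001,-0.008,-0.072,-0.005,-0.007,0.028 , -1 ],
  #-> [0.5  0.05 0.31]
[ -0.000,0.008,0.000,-0.000,0.000,0.050 , -1 ],
[ -0.000,0.008,0.000,-0.000,0.000,0.050 , -1 ],
[ -0.000,0.008,0.000,-0.001,0.000,0.050 , -1 ],
[ -0.000,0.008,0.000,-0.001,0.000,0.050 , -1 ],
[ -0.000,0.008,0.000,-0.002,0.000,0.050 , -1 ],
  #-> [ 0.5  -0.2   0.31]
[ -0.000,0.000,0.000,-0.021,0.030,0.040 , -1 ],
[ -0.000,0.000,0.000,-0.021,0.030,0.040 , -1 ],
[ -0.000,0.000,0.000,-0.022,0.030,0.040 , -1 ],
[ -0.000,0.000,0.000,-0.021,0.030,0.040 , -1 ],
  #-> [ 0.578 -0.364  0.19 ]
```

Request:
carry_out(
  moves=[
    [-0.001,-0.008,-0.072,-0.008,-0.003,0.027,-1],
    [-0.001,-0.008,-0.072,-0.008,-0.004,0.027,-1],
    [-0.001,-0.008,-0.072,-0.008,-0.004,0.028,-1],
    [-0.001,-0.008,-0.072,-0.007,-0.005,0.028,-1],
    [-0.001,-0.008,-0.072,-0.006,-0.005,0.028,-1],
    [-0.001,-0.008,-0.072,-0.006,-0.006,0.028,-1],
    [-0.001,-0.008,-0.072,-0.005,-0.007,0.028,-1],
    [0,0.008,0,0,0,0.05,-1],
    [0,0.008,0,0,0,0.05,-1],
    [0,0.008,0,-0.001,0,0.05,-1],
  ],
)

```text
time: 21.98
eef_pos: [0.4983, -0.104, 0.3042]
tcp_rot: [-0.005, -0.706, 0.709, 0.014]
contact_force: [0.4, -0.2, -0.2]
opening: 1.001
```

Request:
carry_out(
  moves=[
    [0,0.008,0,-0.001,0,0.05,-1],
    [0,0.008,0,-0.002,0,0.05,-1],
    [0,0,0,-0.021,0.03,0.04,-1],
    [0,0,0,-0.021,0.03,0.04,-1],
    [0,0,0,-0.021,0.03,0.04,-1],
    [0,0,0,-0.021,0.03,0.04,-1],
    [0,0,0,0,0,0,-1],
  ],
)

```text
time: 22.85
eef_pos: [0.5724, -0.3675, 0.1785]
tcp_rot: [0.009, 0.707, -0.706, -0.023]
contact_force: [-0.4, -0.0, -0.1]
opening: 0.998
```

Run:
```python
from h import *
b=np.radians(-2.5)
plan([((.578,-.364,.069),flat(b),4)],-1)
t=read_camera("side");u=read_camera("top");cv2.imwrite("pics/s8.png",t);cv2.imwrite("pics/t8.png",u)
# project blue stone in t0 for yaw: left/right edges
o=np.zeros((560,800,3),np.uint8)
o[:,:400]=cv2.resize(t[265:370,300:375],(400,560),interpolation=cv2.INTER_CUBIC)
o[:,400:]=cv2.resize(u[195:308,153:234],(400,560),interpolation=cv2.INTER_CUBIC)
cv2.imwrite("pics/c8.png",o)
```

```text
[ 0.000,-0.001,0.005,-0.002,0.027,-0.001 , -1 ],
[ 0.000,-0.001,0.005,-0.002,0.027,-0.001 , -1 ],
[ 0.000,-0.001,0.005,-0.001,0.028,-0.001 , -1 ],
[ 0.000,-0.001,0.005,-0.002,0.027,-0.001 , -1 ],
  #-> [ 0.578 -0.364  0.069]
```

View pics/c8.png

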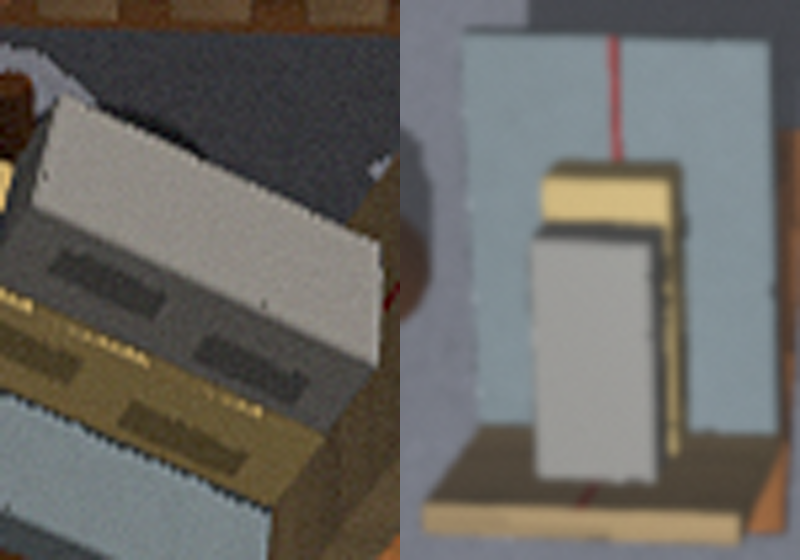

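The medium stone is square on the large one, with its foot in line with the stop (crop foot edge (537–655, 478)). Next I'll grasp the blue stone.

Request:
carry_out(
  moves=[
    [0,-0.001,0.005,-0.002,0.027,-0.001,-1],
    [0,-0.001,0.005,-0.002,0.027,-0.001,-1],
    [0,-0.001,0.005,-0.001,0.027,-0.001,-1],
    [0,-0.001,0.005,-0.001,0.027,-0.001,-1],
    [0,0,0,0,0,0,-1],
    [0,0,0,0,0,0,1],
    [0,0,0,0,0,0,1],
    [0,0,0,0,0,0,1],
    [0,0,0,0,0,0,1],
    [0,0,0,0,0,0,1],
  ],
)

```text
time: 24.2
eef_pos: [0.5816, -0.3646, 0.0812]
tcp_rot: [-0.018, -0.704, 0.71, 0.009]
contact_force: [-1.4, 1.5, 6.5]
opening: 0.617
```

Request:
carry_out(
  moves=[
    [0,0,0,0,-0.005,0,1],
    [0,0,0,0,-0.01,0,1],
    [0,0,0,0,-0.015,0,1],
    [0,0,0,0,0,0,1],
  ],
)

```text
time: 24.7
eef_pos: [0.5808, -0.3641, 0.1099]
tcp_rot: [-0.018, -0.704, 0.71, 0.01]
contact_force: [0.2, 0.3, -4.8]
opening: 0.614
```

Run:
```python
from h import *
s=get_state();print(s["eef_pos"],s["contact_force"],s["wrist_torque"])
def onramp(p,z):
    o,d=ray("top",p);o=RR.T@(o-RO);d=RR.T@d;return o+d*(z-o[2])/d[2]
for x,y in[(535,238),(655,240),(655,480),(537,477)]: print(onramp((153+(x-400)*81/400,195+y*113/560),.072).round(4))
plan([((.52,-.34,.29),None,4),((.50,0.0,.32),flat(0),7),(rp((.065,0,.22)),TILT,7)],1)
```

```text
[ 0.58083339 -0.36407899  0.10986191] [ 0.24928532  0.32530933 -4.82063355] [0.02531854 0.01248583 0.04649165]
[0.1193 0.024  0.072 ]
[ 0.1208 -0.0321  0.072 ]
[ 0.0013 -0.029   0.072 ]
[0.0003 0.0276 0.072 ]
[ 0.000,0.000,0.000,0.015,-0.045,-0.005 , 1 ],
[ 0.000,0.000,0.000,0.015,-0.045,-0.005 , 1 ],
[ 0.000,0.000,0.000,0.015,-0.046,-0.005 , 1 ],
[ 0.000,0.000,0.000,0.014,-0.045,-0.005 , 1 ],
  #-> [ 0.52 -0.34  0.29]
[ -0.001,-0.006,-0.002,0.005,-0.005,-0.048 , 1 ],
[ -0.001,-0.006,-0.002,0.004,-0.005,-0.049 , 1 ],
[ -0.001,-0.006,-0.002,0.004,-0.004,-0.048 , 1 ],
[ -0.001,-0.006,-0.002,0.004,-0.005,-0.049 , 1 ],
[ -0.001,-0.006,-0.002,0.004,-0.004,-0.049 , 1 ],
[ -0.001,-0.006,-0.002,0.003,-0.004,-0.048 , 1 ],
[ -0.001,-0.006,-0.002,0.003,-0.005,-0.049 , 1 ],
  #-> [0.5  0.   0.32]
[ 0.002,0.008,0.070,0.005,0.006,-0.035 , 1 ],
[ 0.002,0.008,0.070,0.006,0.006,-0.035 , 1 ],
[ 0.002,0.008,0.070,0.006,0.006,-0.035 , 1 ],
[ 0.002,0.008,0.070,0.007,0.005,-0.034 , 1 ],
[ 0.002,0.008,0.070,0.007,0.004,-0.034 , 1 ],
[ 0.002,0.008,0.070,0.008,0.004,-0.035 , 1 ],
[ 0.002,0.008,0.070,0.009,0.003,-0.034 , 1 ],
  #-> [0.465 0.243 0.275]
```

Request:
carry_out(
  moves=[
    [0,0,0,0.015,-0.045,-0.005,1],
    [0,0,0,0.015,-0.045,-0.005,1],
    [0,0,0,0.015,-0.045,-0.005,1],
    [0,0,0,0.015,-0.045,-0.005,1],
    [-0.001,-0.006,-0.002,0.005,-0.005,-0.048,1],
    [-0.001,-0.006,-0.002,0.004,-0.005,-0.048,1],
    [-0.001,-0.006,-0.002,0.004,-0.005,-0.048,1],
    [-0.001,-0.006,-0.002,0.004,-0.005,-0.048,1],
    [-0.001,-0.006,-0.002,0.004,-0.005,-0.048,1],
    [-0.001,-0.006,-0.002,0.003,-0.005,-0.048,1],
  ],
)

```text
time: 25.95
eef_pos: [0.5013, -0.0497, 0.316]
tcp_rot: [0.0, 0.707, -0.707, -0.002]
contact_force: [1.1, 0.3, -5.3]
opening: 0.615
```

Request:
carry_out(
  moves=[
    [-0.001,-0.006,-0.002,0.003,-0.005,-0.048,1],
    [0.002,0.008,0.07,0.005,0.006,-0.035,1],
    [0.002,0.008,0.07,0.006,0.006,-0.035,1],
    [0.002,0.008,0.07,0.006,0.006,-0.035,1],
    [0.002,0.008,0.07,0.006,0.005,-0.035,1],
    [0.002,0.008,0.07,0.007,0.004,-0.034,1],
    [0.002,0.008,0.07,0.007,0.004,-0.034,1],
    [0.002,0.008,0.07,0.007,0.003,-0.034,1],
    [0,0,0,0,0,0,1],
  ],
)

```text
time: 27.08
eef_pos: [0.4649, 0.241, 0.2759]
tcp_rot: [-0.185, -0.682, 0.691, -0.151]
contact_force: [-0.1, -0.7, -5.3]
opening: 0.607
```

Run:
```python
from h import *
st();plan([(rp((.065,-.001,.125)),TILT,5)],1)
t=read_camera("side");cv2.imwrite("pics/c9.png",cv2.resize(t[180:400,220:430],None,fx=2.6,fy=2.6))
```

```text
t 27.07 ramp pos [ 0.065  -0.0022  0.2213] F ramp [-2.6 -0.7 -4.7] tau [ 0.01  0.72 -0.  ] tooly.rz 1.0 open 0.6074692559244724
[ 0.001,0.001,0.002,-0.000,0.019,-0.000 , 1 ],
[ 0.001,0.001,0.002,-0.000,0.019,-0.000 , 1 ],
[ 0.001,0.001,0.002,-0.000,0.019,-0.000 , 1 ],
[ 0.001,0.001,0.002,-0.000,0.020,-0.001 , 1 ],
[ 0.001,0.001,0.002,-0.000,0.019,-0.000 , 1 ],
  #-> [0.51  0.24  0.191]
```

View pics/c9.png

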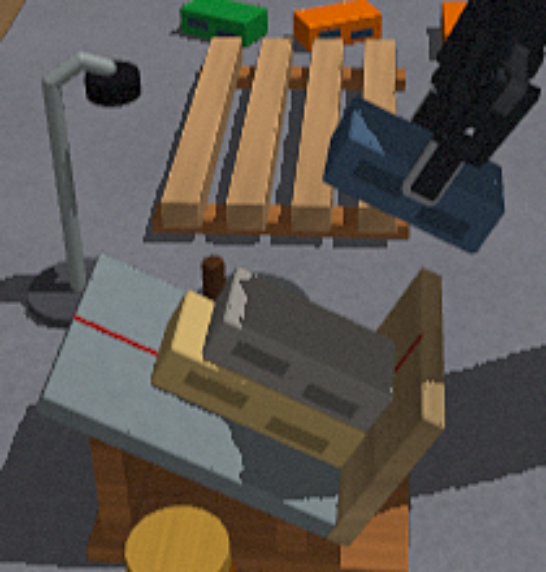

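Blue is held parallel to the stack, with its foot clear of the stop. I'll lower it.

Request:
carry_out(
  moves=[
    [0.001,0.001,0.002,0,0.02,0,1],
    [0.001,0.001,0.002,0,0.02,0,1],
    [0.001,0.001,0.002,0,0.02,0,1],
    [0,0,0,0,0.02,0,1],
    [0,0,0,0,0.015,0,1],
    [0,0,0,0,0.005,0,1],
    [0,0,0,0.001,0.003,0,1],
    [0,0,0,0,0,0,1],
  ],
)

```text
time: 28.12
eef_pos: [0.515, 0.2368, 0.1871]
tcp_rot: [-0.192, -0.681, 0.69, -0.152]
contact_force: [0.2, -0.6, -5.4]
opening: 0.614
```

```bash
python3 -c "
from h import *
st()"
```

```text
t 28.12 ramp pos [ 0.0677 -0.0035  0.1193] F ramp [-2.3 -0.6 -4.9] tau [ 0.08  0.61 -0.02] tooly.rz 1.0 open 0.6137859384108955
```

Request:
carry_out(
  moves=[
    [0,0,0,0.004,0.003,-0.001,1],
    [0,0,0,0.003,0.003,-0.001,1],
    [0,0,0,0.002,0.002,-0.001,1],
    [0,0,0,0,0.0015,0,1],
    [0,0,0,0,0,0,1],
  ],
)

```text
time: 28.75
eef_pos: [0.5117, 0.24, 0.174]
tcp_rot: [-0.192, -0.681, 0.691, -0.152]
contact_force: [0.3, -0.0, -5.7]
opening: 0.613
```

```bash
python3 -c "
from h import *
st()"
```

```text
t 28.75 ramp pos [ 0.0585 -0.0005  0.1094] F ramp [-2.4  0.  -5.2] tau [0.03 0.62 0.  ] tooly.rz 1.0 open 0.6128016448051387
```

Request:
carry_out(
  moves=[
    [0,0,0,0,0.001,0,1],
    [0,0,0,0,0.001,0,1],
    [0,0,0,0,0.001,0,1],
    [0,0,0,0,0,0,1],
  ],
)

```text
time: 29.25
eef_pos: [0.5127, 0.2399, 0.1724]
tcp_rot: [-0.192, -0.68, 0.691, -0.151]
contact_force: [-7.7, -0.6, 2.7]
opening: 0.613
```

```bash
python3 -c "
from h import *
st()"
```

```text
t 29.25 ramp pos [ 0.0585 -0.0005  0.1075] F ramp [-5.5 -1.1  6. ] tau [-0.24  1.14 -0.29] tooly.rz 1.0 open 0.6127710883598841
```

Blue is resting on the stack. I'll ease the press slightly and slide it to the stop.

Request:
carry_out(
  moves=[
    [0,0,0,0.001,-0.0005,0,1],
    [0,0,0,0.0015,-0.0005,0,1],
    [0,0,0,0.0015,0,0,1],
    [0,0,0,0.0015,0,0,1],
    [0,0,0,0,0,0,1],
  ],
)

```text
time: 29.88
eef_pos: [0.5079, 0.2403, 0.17]
tcp_rot: [-0.192, -0.681, 0.69, -0.152]
contact_force: [-0.4, 1.3, -3.2]
opening: 0.614
```

```bash
python3 -c "
from h import *
st()"
```

```text
t 29.88 ramp pos [ 0.0532 -0.0004  0.1076] F ramp [-2.   1.3 -2.6] tau [-0.02  0.34  0.04] tooly.rz 1.0 open 0.614178997837876
```

Request:
carry_out(
  moves=[
    [0,0,0,0.0015,0,0,1],
    [0,0,0,0.0015,0,0,1],
    [0,0,0,0,0,0,1],
  ],
)

```text
time: 30.25
eef_pos: [0.5072, 0.2405, 0.1701]
tcp_rot: [-0.193, -0.68, 0.69, -0.154]
contact_force: [6.8, -1.5, -3.8]
opening: 0.61
```

```bash
python3 -c "
from h import *
st()"
```

```text
t 30.25 ramp pos [ 0.0526 -0.0003  0.1081] F ramp [ 4.3 -1.1 -6.6] tau [-0.25 -0.57  0.07] tooly.rz 1.0 open 0.6104806546348831
```

Request:
carry_out(
  moves=[
    [0,0,0,-0.001,0.001,0,1],
    [0,0,0,0,0,0,1],
  ],
)

```text
time: 30.5
eef_pos: [0.5076, 0.2405, 0.1697]
tcp_rot: [-0.193, -0.68, 0.69, -0.153]
contact_force: [-1.8, -1.6, 4.3]
opening: 0.612
```

```bash
python3 -c "
from h import *
st()"
```

```text
t 30.5 ramp pos [ 0.0527 -0.0003  0.1075] F ramp [ 0.5 -1.7  4.6] tau [-0.53 -0.06 -0.06] tooly.rz 1.0 open 0.6121005467793289
```

It's seated and lightly pressed. I'll release and withdraw.

Request:
carry_out(
  moves=[
    [0,0,0,0,0,0,-1],
    [0,0,0,0,0,0,-1],
    [0,0,0,0,0,0,-1],
    [0,0,0,0,0,0,-1],
    [0,0,0,0,-0.01,0,-1],
    [0,0,0,0,-0.03,0,-1],
    [0,0,0,0,-0.05,0,-1],
    [0,0,0,0,-0.04,0,-1],
    [0,0,0,0,0,0,-1],
  ],
)

```text
time: 31.62
eef_pos: [0.4459, 0.2448, 0.2878]
tcp_rot: [-0.195, -0.681, 0.688, -0.155]
contact_force: [0.6, -0.3, -0.3]
opening: 0.999
```

Request:
carry_out(
  moves=[
    [0,0,-0.07,-0.005,-0.004,0.04,-1],
    [0,0,-0.07,-0.005,-0.004,0.045,-1],
    [0,0,-0.07,-0.005,-0.004,0.045,-1],
    [0,0,-0.07,-0.005,-0.004,0.045,-1],
    [0,0,0,0,0,0.045,-1],
    [0,0,0,0,0,0.045,-1],
    [0,0,0,0,0,0,-1],
    [0,0,0,0,0,0,-1],
  ],
)

```text
time: 32.62
eef_pos: [0.4421, -0.0212, 0.304]
tcp_rot: [-0.095, -0.701, 0.705, -0.053]
contact_force: [-0.1, 0.2, 0.3]
opening: 1.004
```

Run:
```python
from h import *
st()
t=read_camera("side");u=read_camera("top")
o=np.zeros((560,800,3),np.uint8)
o[:,:400]=cv2.resize(t[245:350,300:375],(400,560),interpolation=cv2.INTER_CUBIC)
o[:,400:]=cv2.resize(u[195:308,153:234],(400,560),interpolation=cv2.INTER_CUBIC)
cv2.imwrite("pics/c10.png",o)
```

```text
t 32.62 ramp pos [ 0.0713 -0.2653  0.2497] F ramp [0.  0.2 0.3] tau [0.02 0.06 0.  ] tooly.rz 0.9613 open 1.0043219591423276
```

View pics/c10.png

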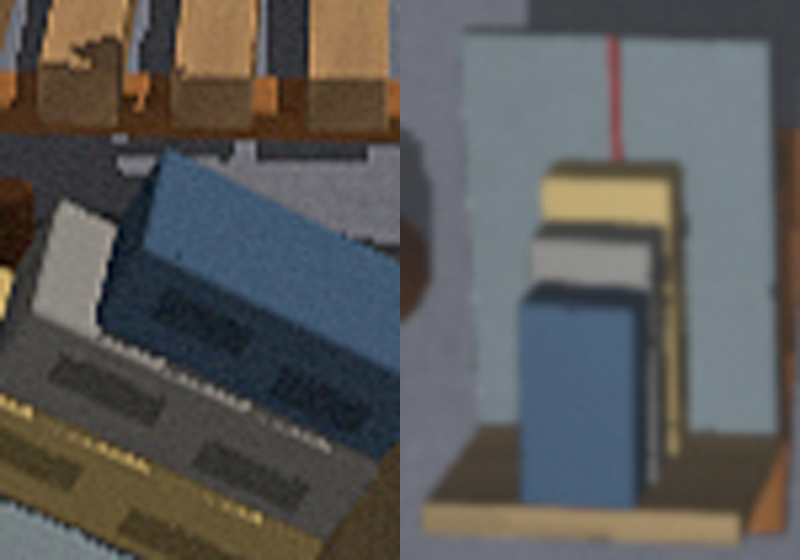

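The stack is flat and in order, with blue's foot at the stop (crop (522–635, 505)). I'll run one numeric check and hand in if it agrees.

Run:
```python
from h import *
def onramp(p,z):
    o,d=ray("top",p);o=RR.T@(o-RO);d=RR.T@d;return o+d*(z-o[2])/d[2]
P=np.array([onramp((153+(x-400)*81/400,195+y*113/560),.108) for x,y in[(520,305),(637,305),(635,507),(522,503)]])
print(P.round(4),P.mean(0).round(4))
c=P.mean(0)
if .04<c[0]<.06 and abs(c[1])<.008: print(sign_off())
```

```text
[[ 0.0986  0.0228  0.108 ]
 [ 0.101  -0.0308  0.108 ]
 [ 0.0021 -0.0272  0.108 ]
 [ 0.0017  0.0258  0.108 ]] [ 0.0508 -0.0024  0.108 ]
the job is handed in; nothing more can be done
None
```

The three stones are stacked on the sloping rack, large, medium, small from the bottom, and the job is handed in. sign_off gave no verdict, so success is my own reading. It took about 33 s of the 72 s.

I lowered each stone until the wrist force showed it resting. I then slid it down until it stalled against the backstop, let go and backed off square to the board.

| Stone | Lower-end gap to backstop (limit 6 mm) | Offset from red line (limit 12 mm) |
|---|---|---|
| Large | −1 to +2 mm | about −1 mm |
| Medium | 0–1 mm | about −2 mm |
| Small | about 2 mm | about −2.4 mm |

- **How measured:** these come from the top view, good to about 2 mm. Each stone was measured once, just after it was placed, except the small one, which was measured at the end. In the last pictures all three look flat and square.
- **Robot:** at the end it stood clear with almost no force on the tool.
- **Bystanders:** the last full view of the rack shows the spray stand, jar and disc looking undisturbed. I did not measure their positions.
- **Disagreement:** after each grip the tool stood 5–11 mm higher than commanded. I took this to be the pads swinging forward as they closed. I used the measured heights instead, and each stone touched down within about 1 mm of where they predicted.

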